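# Change over the bit trays

### The arm

A 6-joint arm with a two-finger parallel gripper is mounted at the origin on the work surface. World frame = base frame: x ahead of the robot, y to its left, z up, the work surface at z = 0. Lengths are in mm, angles in rad, forces in N, time in s.
With the tool pointing down it reaches from about 350 to 975 mm from the base axis. Payload 7.1 kg.
Tool frame: the origin (TCP) lies at the very end of the fingers, on their centre line; the grasp point (between the pads) lies 19 mm behind it; x points along the fingers, z is the direction in which the jaws open and shut, and the axes are right-handed (so a half turn about x gives the same grasp; the last joint's range is limited). The gripper opens to 88 mm and grips with 3 to 60 N. Pads are 20 mm wide; open, the fingers measure 115 mm over their backs; the gripper's body (75 mm by 178 mm) begins 61 mm behind the grasp point.
Start: joints at [-1.157, 0.423, 1.63, -0, 1.089, -0.019], TCP at [262.149, -567.347, 222.675] pointing down, gripper open.
Joint ranges: [-3, 3], [-0.9, 2.11], [0.09, 2.58], [-1.31, 4.45], [0.11, 2.69], [-2.54, 2.54]. Speed limits (rad/s): [2.39, 2.39, 3.01, 3.14, 3.14, 3.14].

### API

Orientations are given as a rotation vector (axis times angle).
In Python, from workcell import * gives the robot as it stands.
- The arm moves only by the shell command python3 -m crank 'ROWS'. ROWS is JSON, a list of rows, each a list of 3 entries, a list of its own where there are three numbers: the shift along the tool's x, y, z in cm, then the turn, a rotation vector about the tool's x, y, z in degrees, then the finger opening in cm, from 0 to 8.78. In form: [[[dx, dy, dz], [rx, ry, rz], claw], ...]. A call has 1 to 5 rows; each row shifts and turns the commanded pose from where the row before left it, along the tool's axes as they then stand; what a row does not reach is not made up. A row lasts 1/8 s, in which the tool goes at most 62.5 mm and 10.7 degrees, less where a joint would pass 70% of its speed; a pose out of reach is approached as far as the arm can. A call with a gripper value outside its range is refused whole. The fingers move at their own pace and stop on an object; the grip force is fixed at half the most. Time passes only in rows, so rows that do not move let the fingers close. It gives the time, the measured TCP pose, the force and the opening at its end, in the units of the state.
- get_obs(): the state, without advancing time (a new reading comes with each control period).
- get_image(name): name is "scene" or "top"; returns a dict with "pixels" (384x512x3 uint8, red, green, blue), "mtx" (3x3 intrinsics, pixels), "view" (4x4, takes a point from world to camera coordinates). Camera axes: x right, y down, z forward; pixel columns grow to the right and rows downward; lengths in mm; the calibration is good to about 2 mm. A picture is of the moment at which its call begins. There is no depth.
- close_job(): hands the job in, once; it reports no verdict.
The state is a dict: "t": time; "qpos": joint angles; "qvel": joint speeds; "joint_torque": joint torques, N m; "ee_pos": TCP position; "orientation": TCP orientation; "ft_force": force on the tool from outside, world axes, zero at the start; "moment": the same for the moment, N m; "width": finger opening in mm.
Only numpy, scipy, OpenCV 4.12 (cv2) and the standard library are available. Lean on these libraries where they do the work, as an engineer would, in place of code of your own. Each camera call takes 0.05 s, during which the arm holds its last target.

### The job

First put the orange bit tray away by pushing it fully home into its case, then hook a fingertip behind the lip of the green bit tray and draw it out to its stop. Do not pinch either lip, leave the orange tray shut, and leave the screwdriver, the jar and the brush where they are.

Things in the scene. Friction and masses are not known exactly. Their poses are not given: they have to be found in the camera images.
- case_orange: Frosted see-through bit case fixed to the bench, an open-fronted sleeve 150 long (x) x 116 wide (y) x 51 mm high that holds the orange tray. Origin: centre of its underside. Its x axis points level from the open front to the closed back, z up; the tray slides out along its -x. It may stand turned up to about 10 degrees.
- orange_tray (a joint): How far the orange tray is drawn out, in m: 0 fully home (front plate 70 mm before the case's front edge), 0.10 at the outer stop. Level slide with about 2.5 N of friction, no spring or catch: it stays where it is left. Both ends are hard stops. The tray weighs about 0.3 kg.
- orange_lip_front (a point): Orange front plate of the orange tray's lip, 108 wide (y), 30 high (5 to 35 mm above the bench), 5 mm thick. Point: centre of its outer (front, -x) face, 20 mm above the bench. Axes as the case's. It moves with the tray.
- orange_lip_back (a point): Steel strip lining the back of the orange tray's upright front lip; this is the surface to hook behind. Point: centre of the strip's back face, 20 mm above the bench. The strip is 100 wide (y), 22 high (top 31 mm above the bench); with the 5 mm coloured front plate before it the lip is 9 mm thick. Axes as the case's. It moves with the tray.
- case_green: Frosted see-through bit case fixed to the bench, an open-fronted sleeve 150 long (x) x 116 wide (y) x 51 mm high that holds the green tray. Origin: centre of its underside. Its x axis points level from the open front to the closed back, z up; the tray slides out along its -x. It may stand turned up to about 10 degrees.
- green_tray (a joint): How far the green tray is drawn out, in m: 0 fully home (front plate 70 mm before the case's front edge), 0.10 at the outer stop. Level slide with about 2.5 N of friction, no spring or catch: it stays where it is left. Both ends are hard stops. The tray weighs about 0.3 kg.
- green_lip_front (a point): Lime-green front plate of the green tray's lip, 108 wide (y), 30 high (5 to 35 mm above the bench), 5 mm thick. Point: centre of its outer (front, -x) face, 20 mm above the bench. Axes as the case's. It moves with the tray.
- green_lip_back (a point): Steel strip lining the back of the green tray's upright front lip; this is the surface to hook behind. Point: centre of the strip's back face, 20 mm above the bench. The strip is 100 wide (y), 22 high (top 31 mm above the bench); with the 5 mm coloured front plate before it the lip is 9 mm thick. Axes as the case's. It moves with the tray.
- green_well (a point): Middle of the floor of the green tray's finger well, the empty place behind its lip, open from above; 30 mm behind the steel strip, 9 mm above the bench. The well is 98 mm wide between side walls 21 mm high and reaches 61 mm from the strip back to the edge of the case's roof (51 mm high) with the tray home, 75 mm to the bit block (17 mm high, bits to 41 mm) when drawn out. Moves with the tray; axes as the case's.
- driver: Loose screwdriver with a lime-green handle, lying between the two cases, 160 long (x) x 26 mm thick; origin on the bench under its middle. Bystander.
- screw_jar: Loose amber jar, 52 mm across, 60 mm high, outside one of the cases; origin at the centre of its underside. Bystander.
- brush: Loose flat wooden brush, lying, 167 long (x) x 24 x 14 mm, outside the other case; origin on the bench near its middle. Bystander.

How it is judged (in metres and radians):
On the way, in this order (a step that is already met when the one before it is completed fails the run):
1. the orange tray is pushed fully home (within 4 mm) (value of joint orange_tray below 0.004 m), for 0.1 s.
2. the green tray is on its way out (at least 40 mm), pulled by the fingers behind its lip (value of joint green_tray above 0.04 m and contact force between the fingers and green_hook above 0.5 N), for 0.05 s.
3. the green tray reaches its outer stop (within 5 mm) (value of joint green_tray above 0.095 m), for 0.1 s.
At the end, for the whole second after the job is handed in: The orange tray is home (within 4 mm), the green tray is out at its stop (within 5 mm), both at rest, and screwdriver, jar and brush are within 20 mm of where they began (value of joint orange_tray below 0.004 m and value of joint green_tray above 0.095 m and velocity of joint orange_tray between -0.01 and 0.01 m/s and velocity of joint green_tray between -0.01 and 0.01 m/s and distance of each of driver, screw_jar, brush from where it was at the start of the episode below 0.02 m); the robot touches nothing.
It fails at once if the orange lip is pinched (fingers press its front and its back at once, over 2 N each) (contact force between the fingers and orange_face above 2 N and contact force between the fingers and orange_hook above 2 N).
It fails at once if the green lip is pinched (fingers press its front and its back at once, over 2 N each) (contact force between the fingers and green_face above 2 N and contact force between the fingers and green_hook above 2 N).
It fails at once if the lime-green screwdriver is moved more than 20 mm or lifted (distance of driver from where it was at the start of the episode above 0.02 m or height (world z) of driver above 0.01 m).
It fails at once if the screw jar is moved more than 20 mm or lifted (distance of screw_jar from where it was at the start of the episode above 0.02 m or height (world z) of screw_jar above 0.01 m).
It fails at once if the brush is moved more than 20 mm or lifted (distance of brush from where it was at the start of the episode above 0.02 m or height (world z) of brush above 0.01 m).
It also fails if it takes over 45 s, if anything falls off the work surface, if the arm or the gripper's body presses on something with over 40 N, if the wrist force passes 120 N, or if a joint passes its speed limit or range.

## Working session

There is one attempt and no reset: what is moved stays moved. The work goes in short steps, Python scripts to look and compute and a shell command to move; the robot and the scene stay as the last step left them, time stands still between calls to the robot, and variables do not carry over. Pictures are saved under pics/ and viewed, and the job is handed in when it is done.

```bash
ls; mkdir -p pics; python3 - <<'E'
from workcell import *
import cv2,numpy as np
o=get_obs()
for k,v in o.items(): print(k,np.round(v,3))
for n in("scene","top"):
    d=get_image(n); cv2.imwrite(f"pics/{n}0.png",cv2.resize(d["pixels"][:,:,::-1],None,fx=1.5,fy=1.5,interpolation=cv2.INTER_CUBIC))
    np.savez(f"pics/{n}0.npz",**d); print(np.round(d["mtx"],2),np.round(d["view"],3))
E
```

```text
pics
t 0.0
qpos [-1.157  0.424  1.631 -0.     1.089 -0.019]
qvel [ 0.003 -0.002  0.    -0.001 -0.     0.   ]
joint_torque [ 1.0000e-03 -5.4461e+01 -2.7367e+01  6.4000e-02  2.3000e-02 -0.0000e+00]
ee_pos [ 261.957 -566.858  221.934]
orientation [ 0.886  1.385 -0.884]
ft_force [ 0.459 -0.096 -0.214]
moment [ 0.002 -0.041 -0.028]
width 87.776
[[461.57   0.   258.93]
 [  0.   461.57 188.72]
 [  0.     0.     1.  ]] [[-8.780000e-01  4.790000e-01 -1.500000e-02  5.834650e+02]
 [ 3.990000e-01  7.140000e-01 -5.750000e-01 -2.178230e+02]
 [-2.650000e-01 -5.100000e-01 -8.180000e-01  1.612402e+03]
 [ 0.000000e+00  0.000000e+00  0.000000e+00  1.000000e+00]]
[[485.95   0.   256.3 ]
 [  0.   485.95 197.41]
 [  0.     0.     1.  ]] [[ 4.000000e-03 -1.000000e+00  2.000000e-03  1.357700e+01]
 [-9.910000e-01 -5.000000e-03 -1.340000e-01  6.354460e+02]
 [ 1.340000e-01 -1.000000e-03 -9.910000e-01  1.329068e+03]
 [ 0.000000e+00  0.000000e+00  0.000000e+00  1.000000e+00]]
```

View pics/scene0.png

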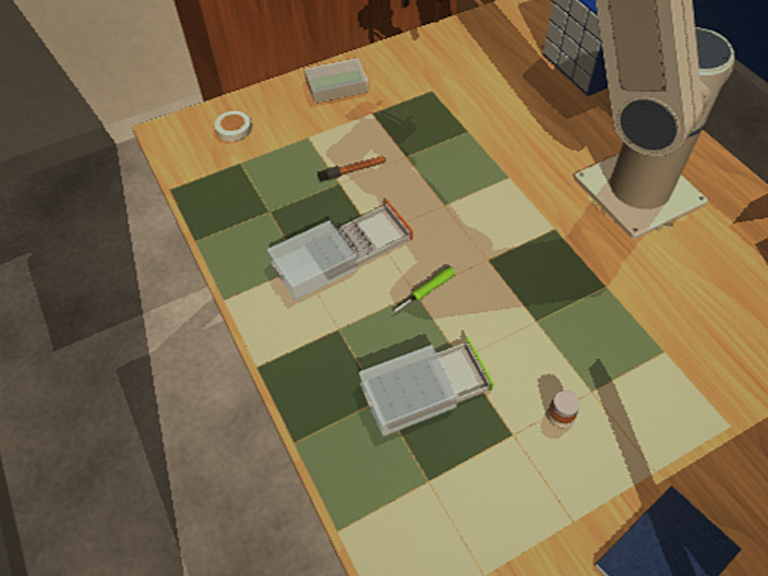

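View pics/top0.png

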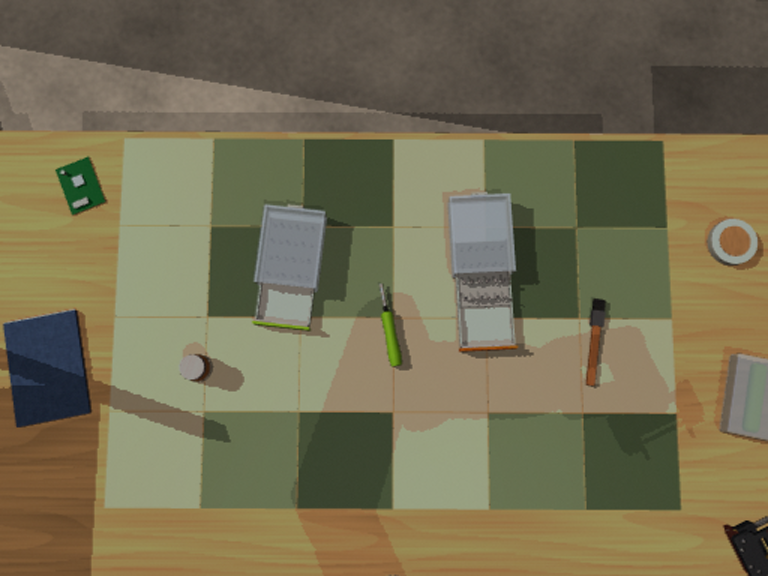

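The top view (1.5x) shows the green lip at about (282,324), nearly home. The orange lip is at about (488,348), drawn out. The driver is at (390,330), the jar at (193,367) and the brush at (596,345). Next I'll measure the lips by colour masks.

```bash
cat > h.py <<'E'
import numpy as np,cv2
def ray(d,uv,z):
    K,V=d["mtx"],d["view"];R,t=V[:3,:3],V[:3,3]
    c=-R.T@t; uv=np.atleast_2d(uv).astype(float)
    w=(R.T@np.linalg.inv(K)@np.c_[uv,np.ones(len(uv))].T).T
    return c+w*((z-c[2])/w[:,2])[:,None]
def proj(d,p):
    p=np.atleast_2d(p); q=(d["view"][:3,:3]@p.T).T+d["view"][:3,3]; q=(d["mtx"]@q.T).T; return q[:,:2]/q[:,2:]
def comps(d,lo,hi,mn=12):
    hsv=cv2.cvtColor(d["pixels"],cv2.COLOR_RGB2HSV); m=cv2.inRange(hsv,lo,hi)
    n,l,s,c=cv2.connectedComponentsWithStats(m,connectivity=8)
    return [(s[i],np.argwhere(l==i)[:,::-1]) for i in range(1,n) if s[i,4]>=mn]
E
python3 - <<'E'
from h import *
for n in("top","scene"):
    d=np.load(f"pics/{n}0.npz")
    for nm,lo,hi in(("green",(33,170,90),(55,255,255)),("orange",(4,175,100),(14,255,255))):
        for s,p in comps(d,lo,hi):
            if n=="top" and not(130<s[1]<270): continue
            r=cv2.minAreaRect(p.astype(np.float32)); b=cv2.boxPoints(r)
            print(n,nm,s,np.round(r[0],1),np.round(r[1],1),round(r[2],1)); print(np.round(ray(d,b,35)[:,:2],1).tolist())
E
python3 - <<'E'
import cv2
a=cv2.imread('pics/top0.png')[180:380,230:630]
cv2.imwrite('pics/topcrop.png',cv2.resize(a,None,fx=2,fy=2,interpolation=cv2.INTER_CUBIC))
E
```

```text
top green [254 208  12  36 222] [259.9 225.4] [36.1  6.4] 79.5
[[605.4, 24.2], [608.8, 6.3], [508.8, -12.5], [505.5, 5.3]]
top green [168 214  38   6  63] [186.5 216.5] [37.3  1.5] 6.3
[[584.6, 265.9], [588.9, 265.6], [577.7, 160.6], [573.4, 161.0]]
top orange [391 217   9  40 174] [395.1 236.6] [ 4.5 38.9] 6.3
[[473.9, -360.0], [582.4, -375.7], [581.0, -388.4], [472.6, -372.6]]
top orange [306 231  29   3  38] [320.  232.2] [ 1.4 28.1] 87.9
[[538.8, -123.7], [542.1, -202.7], [538.2, -202.7], [535.0, -123.8]]
scene green [275 178  28  22 200] [289.  188.5] [ 6.7 30.6] 54.8
[[616.8, 13.3], [515.1, -6.7], [515.7, 17.4], [616.6, 36.6]]
scene green [311 225  18  35  50] [320.  241.5] [37.6  2.6] 64.1
[[578.7, 158.8], [570.6, 158.8], [589.5, 273.5], [597.3, 273.3]]
scene orange [ 134    0   74   62 2616] [172.4  22.9] [63.8 64.3] 75.3
[[645.4, -1179.9], [357.3, -1159.9], [479.5, -729.2], [730.3, -758.9]]
scene orange [211   0   7  29  83] [214.  14.] [28.2  4.1] 85.8
[[350.4, -1011.1], [333.9, -1004.2], [411.9, -820.7], [427.5, -827.3]]
scene orange [223   0  12  35 196] [230.4  16.5] [34
[... 309 characters left out ...]
.1], [328.6, -887.2], [404.3, -746.3]]
scene orange [236  20  10  11  61] [240.5  25. ] [10.  9.] 90.0
[[320.2, -829.7], [287.6, -811.0], [318.7, -751.6], [350.6, -769.8]]
scene orange [212  34   3   7  15] [213.  37.] [6. 2.] 90.0
[[447.1, -794.9], [440.0, -790.9], [456.5, -756.1], [463.5, -760.1]]
scene orange [227 105  29  11 107] [241.2 109.7] [ 3.6 29.1] 74.7
[[589.0, -373.8], [485.4, -358.5], [490.6, -341.7], [593.6, -357.2]]
scene orange [257 133  18  27  47] [266.7 145.2] [31.1  3.4] 55.8
[[545.7, -234.0], [533.3, -236.9], [537.4, -111.1], [549.3, -108.7]]
scene orange [368 275  16   7  44] [375.2 278.6] [15.1  5.3] 7.6
[[537.3, 379.1], [526.5, 367.6], [494.5, 392.0], [505.5, 403.3]]
```

View pics/topcrop.png

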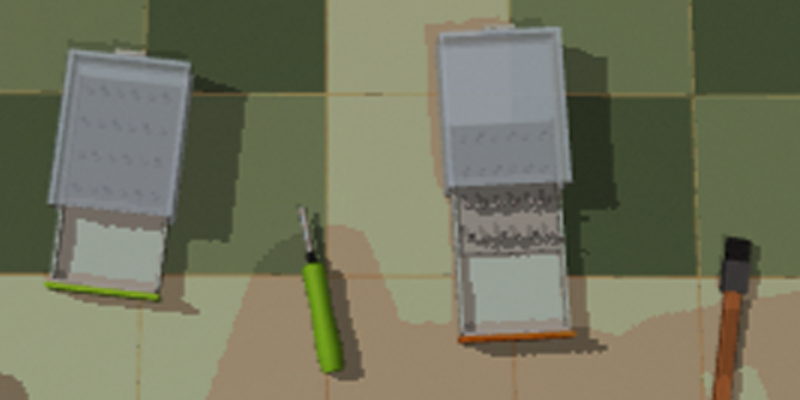

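```bash
python3 - <<'E'
from h import *
from scipy.spatial.transform import Rotation as Ro
from workcell import *
def box(d,lo,hi,reg):
    for s,p in comps(d,lo,hi,20):
        if reg[0]<s[0]+s[2]/2<reg[1] and reg[2]<s[1]+s[3]/2<reg[3]:
            # centerline fit
            vx,vy,x0,y0=cv2.fitLine(p.astype(np.float32),cv2.DIST_L2,0,0.01,0.01).ravel()
            t=(p-[x0,y0])@[vx,vy]; e=np.array([[x0+vx*k,y0+vy*k] for k in(t.min()-.5,t.max()+.5)])
            for z in(20,35):
                w=ray(d,e,z)[:,:2]; w=w[np.argsort(w[:,1])]; dv=w[1]-w[0]
                print(s[:5],'z',z,np.round(w,1).tolist(),'len',round(np.hypot(*dv),1),'yaw',round(np.degrees(np.arctan2(-dv[0],dv[1])),1),'mid',np.round(w.mean(0),1))
T=np.load("pics/top0.npz");S=np.load("pics/scene0.npz")
print('G');box(T,(30,120,60),(60,255,255),(160,215,205,225));box(S,(30,120,60),(60,255,255),(300,335,215,270))
print('O');box(T,(2,130,60),(18,255,255),(300,350,225,240));box(S,(2,120,60),(18,255,255),(250,280,125,165))
o=get_obs();print(np.round(Ro.from_rotvec(o["orientation"]).as_matrix(),3))
E
```

```text
G
[168 214  39   7  96] z 20 [[575.7, 158.1], [588.1, 269.9]] len 112.5 yaw -6.3 mid [581.9 214. ]
[168 214  39   7  96] z 35 [[574.4, 156.6], [586.6, 267.2]] len 111.2 yaw -6.3 mid [580.5 211.9]
[310 225  19  35  75] z 20 [[570.0, 148.7], [585.7, 269.3]] len 121.6 yaw -7.4 mid [577.9 209. ]
[310 225  19  35  75] z 35 [[575.8, 155.7], [591.3, 274.7]] len 120.1 yaw -7.4 mid [583.6 215.2]
O
[306 230  40   5  94] z 20 [[543.4, -237.8], [537.5, -123.8]] len 114.2 yaw 2.9 mid [ 540.5 -180.8]
[306 230  40   5  94] z 35 [[542.4, -235.0], [536.6, -122.2]] len 112.9 yaw 2.9 mid [ 539.5 -178.6]
[256 133  20  27  73] z 20 [[536.0, -249.0], [535.0, -119.2]] len 129.8 yaw 0.4 mid [ 535.5 -184.1]
[256 133  20  27  73] z 35 [[542.2, -237.0], [541.3, -108.8]] len 128.2 yaw 0.4 mid [ 541.7 -172.9]
[[-0.001  0.908  0.419]
 [ 0.001  0.419 -0.908]
 [-1.     0.    -0.001]]
```

The lip length reads about 111–114 mm against a true 108, which is a good match. Orange lip: about (539,-179), yaw +3°. Green lip: about (581,213), yaw −6.3°. I'll close the fingers, turn to the orange yaw, then move over at height.

```bash
python3 -m crank '[[[0,0,0],[7.3,0,0],0],[[0,0,0],[7.3,0,0],0],[[0,0,0],[7.2,0,0],0],[[0,2.4,-3.7],[0,0,0],0],[[0,2.9,-4.5],[0,0,0],0]]'
python3 -m crank '[[[0,2.9,-4.5],[0,0,0],0],[[0,2.9,-4.5],[0,0,0],0],[[0,2.9,-4.5],[0,0,0],0],[[0,2.9,-4.5],[0,0,0],0],[[0,2.9,-4.5],[0,0,0],0]]'
```

```text
t: 0.72
ee_pos: [310.8, -482.1, 222.1]
orientation: [1.172, 1.233, -1.172]
ft_force: [0.2, 0.1, -0.3]
width: 41.4
t: 1.35
ee_pos: [444.3, -248.7, 222.5]
orientation: [1.171, 1.234, -1.171]
ft_force: [1.2, -0.7, -1.3]
width: 0.4
```

```bash
python3 -m crank '[[[0,2,-3.3],[0,0,0],0],[[0,2,-3.2],[0,0,0],0],[[5,0,0],[0,0,0],0],[[5,0,0],[0,0,0],0],[[5,0,0],[0,0,0],0]]'
python3 -m crank '[[[3,0,0],[0,0,0],0],[[2,0,0],[0,0,0],0],[[0.7,0,0],[0,0,0],0],[[0,0,0],[0,0,0],0]]'
python3 - <<'E'
from h import *
from workcell import *
for n in("top","scene"):
    d=get_image(n); a=d["pixels"][:,:,::-1]
    a=a[150:300,220:420] if n=="top" else a[60:210,160:360]
    cv2.imwrite(f"pics/{n}1.png",cv2.resize(a,None,fx=3.5,fy=3.5,interpolation=cv2.INTER_CUBIC))
E
```

```text
t: 1.98
ee_pos: [480.4, -183.2, 71.3]
orientation: [1.17, 1.233, -1.17]
ft_force: [-0.0, 0.0, -0.3]
width: 0.2
t: 2.48
ee_pos: [480.3, -183.4, 15.6]
orientation: [1.17, 1.234, -1.171]
ft_force: [0.2, -0.2, 0.6]
width: 0.8
```

View pics/top1.png

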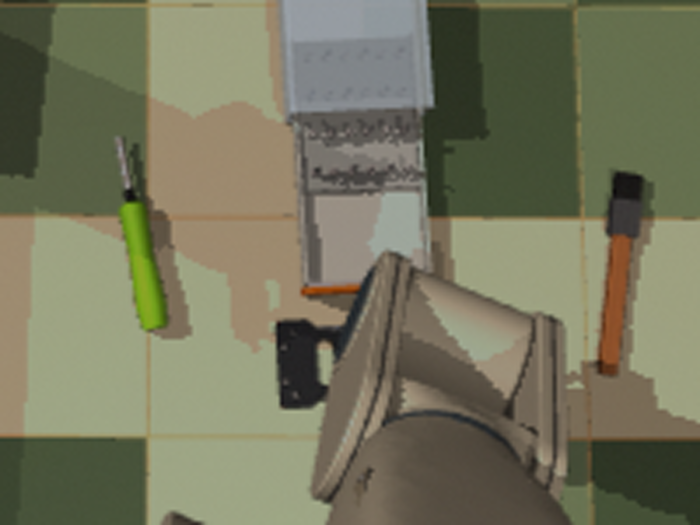

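View pics/scene1.png

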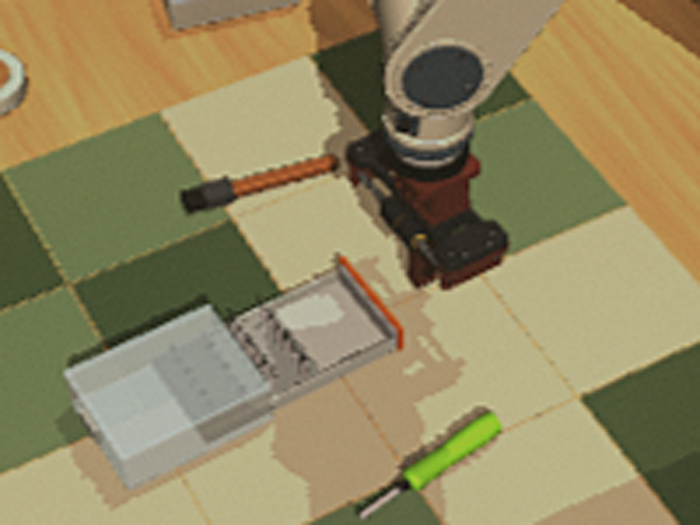

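The top crop shows the gripper in front of the orange lip (lip at crop (330,291)), clear of everything else. I'll push along tool y in small rows.

```bash
python3 -c "
from h import *
d=np.load('pics/top0.npz');print(ray(d,[[322.9,180.9]],51))"
python3 -m crank '[[[0,2,0],[0,0,0],0],[[0,1.8,0],[0,0,0],0],[[0,1,0],[0,0,0],0],[[0,1,0],[0,0,0],0],[[0,0,0],[0,0,0],0]]'
```

```text
[[ 682.11678558 -171.18246912   51.        ]]
t: 3.2
ee_pos: [539.0, -180.3, 15.7]
orientation: [1.171, 1.233, -1.17]
ft_force: [-0.5, -0.6, 0.5]
width: 0.0
```

```bash
python3 -m crank '[[[0,1.2,0],[0,0,0],0],[[0,1.2,0],[0,0,0],0],[[0,1.2,0],[0,0,0],0],[[0,0.8,0],[0,0,0],0]]'
python3 -m crank '[[[0,0.5,0],[0,0,0],0],[[0,0.4,0],[0,0,0],0]]'
```

```text
t: 3.7
ee_pos: [583.0, -177.8, 15.4]
orientation: [1.17, 1.234, -1.17]
ft_force: [-3.2, 1.1, -0.4]
width: 0.4
t: 3.95
ee_pos: [591.3, -177.5, 15.5]
orientation: [1.17, 1.234, -1.171]
ft_force: [-3.3, 1.5, -2.1]
width: 0.7
```

```bash
python3 -m crank '[[[0,0.4,0],[0,0,0],0],[[0,0.3,0],[0,0,0],0]]'
python3 -m crank '[[[0,0.2,0],[0,0,0],0],[[0,0.2,0],[0,0,0],0]]'
```

```text
t: 4.2
ee_pos: [598.3, -177.3, 15.7]
orientation: [1.171, 1.234, -1.171]
ft_force: [-3.0, 0.8, -1.5]
width: 0.7
t: 4.45
ee_pos: [601.1, -177.1, 15.6]
orientation: [1.169, 1.236, -1.172]
ft_force: [-9.7, -1.4, 5.9]
width: 0.3
```

```bash
python3 -m crank '[[[0,0.1,0],[0,0,0],0]]'
python3 -m crank '[[[0,0.1,0],[0,0,0],0]]'
python3 -m crank '[[[0,0,0],[0,0,0],0],[[0,0,0],[0,0,0],0]]'
```

```text
t: 4.58
ee_pos: [601.1, -177.1, 15.6]
orientation: [1.169, 1.237, -1.173]
ft_force: [-11.5, -1.3, 6.8]
width: 0.7
t: 4.7
ee_pos: [601.1, -177.1, 15.6]
orientation: [1.168, 1.239, -1.175]
ft_force: [-15.5, -2.3, 9.5]
width: 0.5
t: 4.95
ee_pos: [601.1, -177.1, 15.6]
orientation: [1.168, 1.239, -1.174]
ft_force: [-12.5, -2.6, 7.2]
width: 0.3
```

It reached the hard stop at x≈601, where about 602 was predicted, and the force rose. Next I'll back off, lift and check the pictures.

```bash
python3 -m crank '[[[0,-2,0],[0,0,0],0],[[0,-3,0],[0,0,0],0],[[-5,0,0],[0,0,0],0],[[-5,0,0],[0,0,0],0],[[-3,0,0],[0,0,0],0]]'
python3 -m crank '[[[0,-2,-1],[4.7,0,0],0],[[0,-2,-1],[4.6,0,0],0],[[0,0,0],[0,0,0],0]]'
python3 - <<'E'
from h import *
from workcell import *
from scipy.spatial.transform import Rotation as Ro
for n in("top","scene"):
    d=get_image(n); np.savez(f"pics/{n}2.npz",**d); a=d["pixels"][:,:,::-1]
    a=a[120:270,150:350] if n=="top" else a[90:300,160:360]
    cv2.imwrite(f"pics/{n}2.png",cv2.resize(a,None,fx=2.8,fy=2.8,interpolation=cv2.INTER_CUBIC))
T=np.load("pics/top0.npz");print(np.round(ray(T,[[190.7,190.3]],51),1))
o=get_obs();print(np.round(Ro.from_rotvec(o["orientation"]).as_matrix(),3),o["ee_pos"])
E
```

```text
t: 5.58
ee_pos: [556.6, -180.5, 149.2]
orientation: [1.172, 1.227, -1.167]
ft_force: [0.2, -1.1, -0.5]
width: 0.4
t: 5.95
ee_pos: [514.2, -160.0, 146.5]
orientation: [1.29, 1.154, -1.288]
ft_force: [0.1, 0.1, -0.2]
width: 0.3
[[653.6 200.9  51. ]]
[[ 0.003  0.994 -0.108]
 [-0.001 -0.108 -0.994]
 [-1.     0.003  0.001]] [ 515.6255264  -160.59899435  146.41437732]
```

View pics/top2.png

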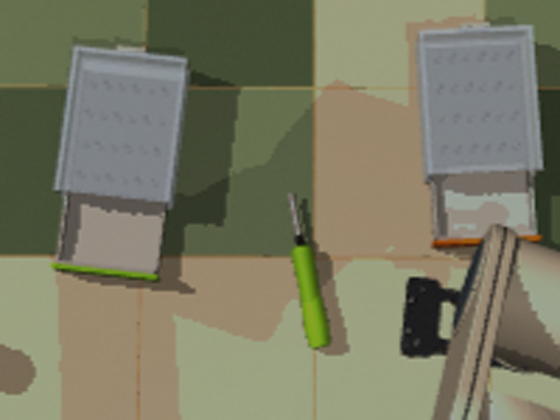

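View pics/scene2.png

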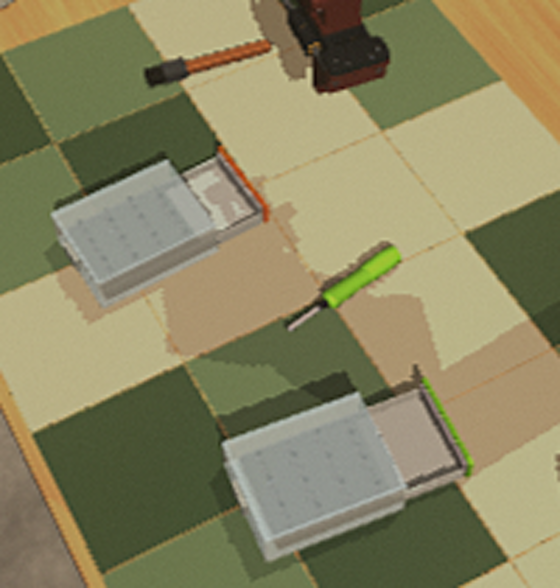

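The pictures confirm that the orange tray is home: its lip is at top crop (488,241), with the well in front of the roof the same as on the green case. The driver and brush have not moved. Next I'll go above the green well at about (620,208).

```bash
python3 -m crank '[[[0,0.8,-4.7],[0,0,0],0],[[0,0.8,-4.7],[0,0,0],0],[[0,0.8,-4.7],[0,0,0],0],[[0,0.8,-4.7],[0,0,0],0],[[0,0.8,-4.7],[0,0,0],0]]'
python3 -m crank '[[[0,0.8,-4.7],[0,0,0],0],[[0,0.8,-4.7],[0,0,0],0],[[0,0.8,-4.7],[0,0,0],0],[[0,0,0],[0,0,0],0]]'
```

```text
t: 6.68
ee_pos: [581.7, 70.7, 145.8]
orientation: [1.29, 1.155, -1.287]
ft_force: [0.7, -0.6, 0.7]
width: 0.3
t: 7.18
ee_pos: [621.0, 210.0, 145.7]
orientation: [1.289, 1.157, -1.284]
ft_force: [0.1, -0.1, -0.8]
width: 0.5
```

```bash
python3 -m crank '[[[5,0,0],[0,0,0],0],[[3.6,0,0],[0,0,0],0],[[0,0,0],[0,0,0],0]]'
python3 - <<'E'
from h import *
from workcell import *
for n in("top","scene"):
    d=get_image(n); a=d["pixels"][:,:,::-1]
    a=a[140:260,130:290] if n=="top" else a[180:320,220:380]
    cv2.imwrite(f"pics/{n}3.png",cv2.resize(a,None,fx=4,fy=4,interpolation=cv2.INTER_CUBIC))
E
```

```text
t: 7.55
ee_pos: [617.2, 205.1, 56.8]
orientation: [1.286, 1.157, -1.295]
ft_force: [0.4, 0.2, -0.3]
width: 0.5
```

View pics/scene3.png

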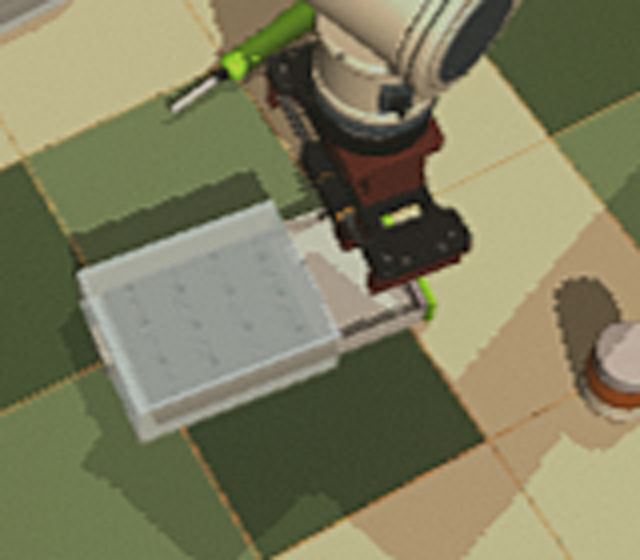

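View pics/top3.png

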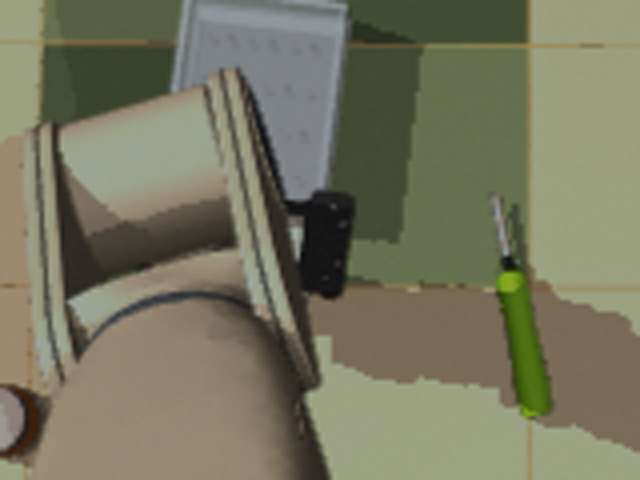

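The fingers are over the middle of the green well, with the lip and roof both clear. Next I'll lower them.

```bash
python3 -m crank '[[[2.5,0.1,0],[0,0,0],0],[[1.6,0,0],[0,0,0],0],[[0,0,0],[0,0,0],0]]'
```

```text
t: 8.02
ee_pos: [619.8, 206.3, 18.6]
orientation: [1.289, 1.155, -1.291]
ft_force: [-1.1, 0.9, -0.9]
width: 0.8
```

```bash
python3 -m crank '[[[0,-0.8,0],[0,0,0],0],[[0,-0.5,0],[0,0,0],0],[[0,-0.5,0],[0,0,0],0]]'
```

```text
t: 8.4
ee_pos: [601.8, 208.7, 19.3]
orientation: [1.29, 1.155, -1.289]
ft_force: [0.4, -0.5, -1.2]
width: 0.3
```

```bash
python3 -m crank '[[[0.3,-0.5,0],[0,0,0],0],[[0,-0.8,0],[0,0,0],0],[[0,-1,0],[0,0,0],0],[[0,-1,0],[0,0,0],0]]'
```

```text
t: 8.9
ee_pos: [569.1, 212.5, 16.0]
orientation: [1.291, 1.155, -1.289]
ft_force: [2.9, 0.2, 1.9]
width: 0.3
```

```bash
python3 -m crank '[[[0,-1,0],[0,0,0],0],[[0,-1,0],[0,0,0],0],[[0,-1,0],[0,0,0],0],[[0,-1,0],[0,0,0],0]]'
```

```text
t: 9.4
ee_pos: [528.8, 216.7, 15.7]
orientation: [1.29, 1.155, -1.29]
ft_force: [4.0, 0.0, 2.6]
width: 0.8
```

The tray is following, with about 3–4 N of pull on the fingers. Next I'll slow down towards the stop.

```bash
python3 -m crank '[[[0,-0.8,0],[0,0,0],0],[[0,-0.6,0],[0,0,0],0],[[0,-0.4,0],[0,0,0],0],[[0,-0.3,0],[0,0,0],0]]'
python3 -m crank '[[[0,-0.3,0],[0,0,0],0]]'
python3 -m crank '[[[0,-0.3,0],[0,0,0],0]]'
```

```text
t: 9.9
ee_pos: [508.3, 218.8, 15.6]
orientation: [1.289, 1.155, -1.29]
ft_force: [2.4, -0.3, 1.0]
width: 0.4
t: 10.02
ee_pos: [506.6, 219.1, 15.7]
orientation: [1.29, 1.154, -1.288]
ft_force: [11.0, -5.7, -7.2]
width: -0.1
t: 10.15
ee_pos: [506.6, 219.2, 15.8]
orientation: [1.293, 1.151, -1.282]
ft_force: [22.1, -12.8, -13.8]
width: 0.4
```

```bash
python3 -m crank '[[[0,0,0],[0,0,0],0],[[0,0.8,0],[0,0,0],0],[[0,1.2,0],[0,0,0],0],[[0,0.3,0],[0,0,0],0]]'
python3 -m crank '[[[-3,0,0],[0,0,0],0],[[-5,0,0],[0,0,0],0],[[-5,0,0],[0,0,0],0],[[-5,0,0],[0,0,0],0]]'
```

```text
t: 10.65
ee_pos: [526.0, 216.9, 15.5]
orientation: [1.29, 1.155, -1.29]
ft_force: [-0.1, 0.0, 0.1]
width: 0.6
t: 11.15
ee_pos: [524.8, 216.9, 197.0]
orientation: [1.289, 1.156, -1.291]
ft_force: [0.6, -0.2, -0.1]
width: 0.5
```

```bash
python3 -m crank '[[[0,-4,3],[0,0,0],0],[[0,-4,3],[0,0,0],0],[[0,-4,3],[0,0,0],0],[[0,-4,3],[0,0,0],0],[[0,0,0],[0,0,0],0]]'
python3 - <<'E'
from h import *
from workcell import *
for n in("top","scene"):
    d=get_image(n); np.savez(f"pics/{n}4.npz",**d)
    cv2.imwrite(f"pics/{n}4.png",cv2.resize(d["pixels"][:,:,::-1],None,fx=1.5,fy=1.5,interpolation=cv2.INTER_CUBIC))
    o=np.load(f"pics/{n}0.npz")
    d=np.load(f"pics/{n}4.npz")
    for nm,lo,hi in(("green",(30,120,60),(60,255,255)),("orange",(2,130,60),(18,255,255))):
        for lab,q in(("0",o),("4",d)):
            for s,p in comps(q,lo,hi,20):
                if n=="top" and s[1]>130 and s[1]<270 and s[0]<420 and s[0]>100: print(n,nm,lab,s,np.round(ray(q,p.mean(0),35)[0,:2],1))
E
```

```text
t: 11.78
ee_pos: [349.6, 113.9, 195.2]
orientation: [1.288, 1.156, -1.293]
ft_force: [0.1, 0.2, -0.2]
width: 0.5
top green 0 [254 207  14  37 291] [555.6   4. ]
top green 0 [168 214  39   7  96] [580.4 211.4]
top green 4 [254 207  14  38 292] [556.   4.]
top green 4 [164 247  38   6  75] [488.9 222.8]
top orange 0 [391 217  10  40 231] [ 526.8 -374.1]
top orange 0 [306 230  40   5  94] [ 539.5 -179.4]
top orange 4 [304 204  40   9 111] [ 613.1 -174.3]
top orange 4 [391 217  10  40 231] [ 527. -374.]
```

View pics/top4.png

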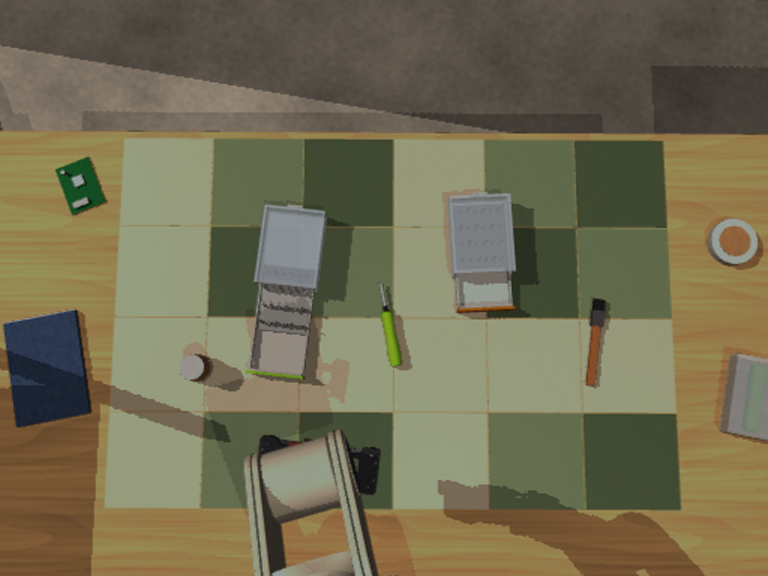

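View pics/scene4.png

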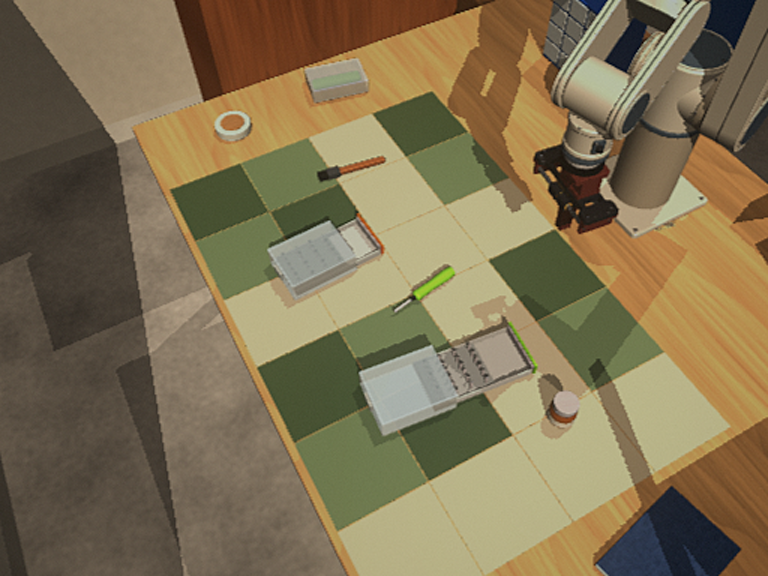

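The orange tray is shut, and the driver and brush masks have not moved. By mask the green lip moved about 92 mm, so I'm checking that it really is at the stop (100 mm, or 170 mm to the roof edge) before handing in.

```bash
python3 - <<'E'
from h import *
a=np.load("pics/top4.npz")["pixels"][:,:,::-1]
g=cv2.resize(a[175:260,160:215],None,fx=9,fy=6.9,interpolation=cv2.INTER_NEAREST)
o=cv2.resize(np.load("pics/top0.npz")["pixels"][:,:,::-1][175:260,160:215],None,fx=9,fy=6.9,interpolation=cv2.INTER_NEAREST)
cv2.imwrite("pics/gz4.png",g[:, :495]);cv2.imwrite("pics/gz0.png",o)
r=cv2.resize(a[170:215,295:355],None,fx=12,fy=12,interpolation=cv2.INTER_NEAREST);cv2.imwrite("pics/oz4.png",r)
E
```

```text
(no output)
```

View pics/gz4.png

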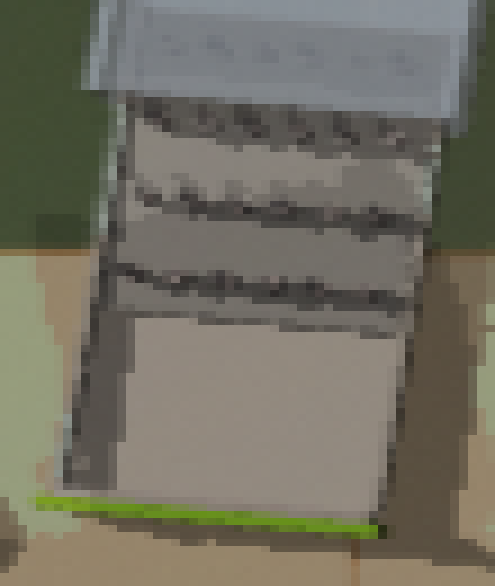

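View pics/gz0.png

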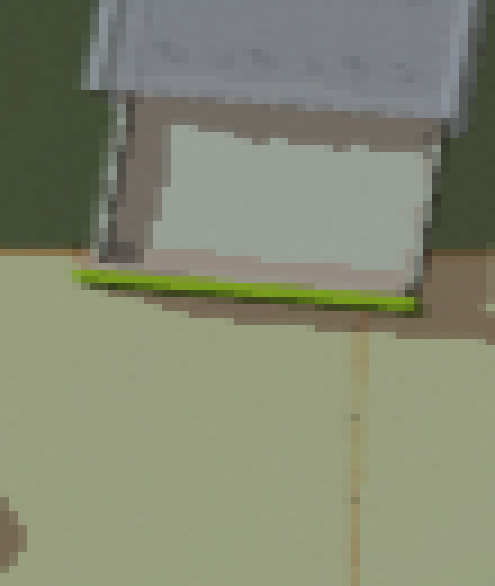

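View pics/oz4.png

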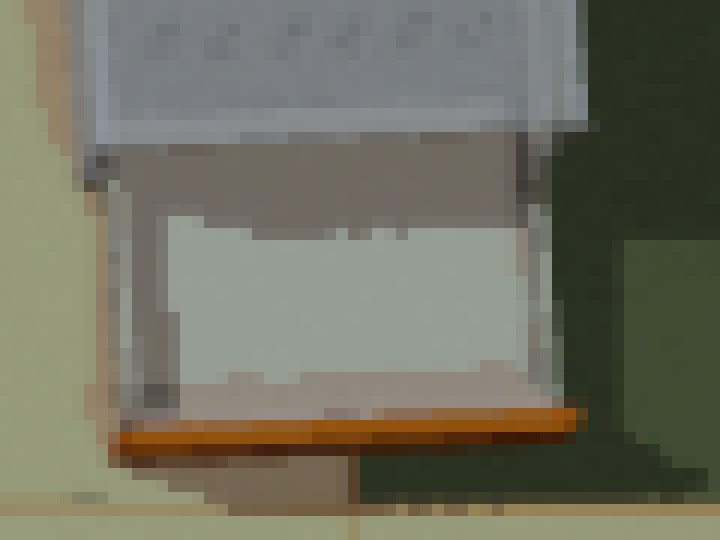

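```bash
python3 - <<'E'
from h import *
d=np.load("pics/top4.npz")
P=lambda u,v,z:ray(d,[[u-.5,v-.5]],z)[0,:2]
for nm,yaw,lip,roof in(("g4",-6.3,(183.1,249.8),(190.3,190.9)),("g0",-6.3,(187.4,216.9),(190.3,190.9)),("o4",3.0,(323.75,205.6),(323.3,181.4))):
    x=np.array([np.cos(np.radians(yaw)),np.sin(np.radians(yaw))])
    l,r=P(*lip,35),P(*roof,51); print(nm,np.round(l,1),np.round(r,1),'gap',np.round((r-l)@x,1))
E
```

```text
g4 [489. 222.] [653.3 203.4] gap 165.4
g0 [581.4 212.1] [653.3 203.4] gap 72.4
o4 [ 615.3 -173.4] [ 682.1 -170.9] gap 66.8
```

The gap readings are 66.8 mm for orange (67.5 expected when home) and 165.4 mm for green (167.5 expected at the stop). That puts green about 98 mm out. It also stalled hard at 22 N with no motion, and friction is only 2.5 N. The jar is unchanged at (193,367), and the arm is clear and still, so I'm handing in.

```bash
python3 - <<'E'
from workcell import *
o=get_obs();print(o["t"],o["ft_force"]);print(close_job())
E
```

```text
11.875 [ 1.05786869 -0.30558922  0.24350415]
the job is handed in; nothing more can be done
None
```

I pushed the orange tray home and drew the green tray out to its stop, then handed the job in at about 11.9 s; no verdict is reported. I kept the fingers closed the whole time: they pushed the front of the orange plate, then hooked behind the green lip from inside its well, so neither lip was pinched.

- **Orange tray:** it stopped hard at TCP x≈601 mm, where 602 was predicted. The last picture gives a gap from lip to roof of 66.8 mm, against 67.5 expected when home.
- **Green tray:** it followed with 3–4 N of pull, then stalled hard (11 N, then 22 N, with no motion). The picture puts it about 98 mm out, good to about ±3 mm, so the picture alone does not settle the 95 mm limit. The hard stall is the firmer evidence that it is at the stop.
- **A disagreement:** by colour mask the green lip moved only about 92 mm. The first picture suggests the tray began about 5 mm out rather than fully home, which would explain most of that.
- **Bystanders:** the driver and brush positions are unchanged to within 0.5 mm in the top view. I checked the jar by eye only; it is at the same pixels as before. The arm was clear of everything at hand-in.

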